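Raise a printed gear to the inspection lens with a cam lever and hold it

TASK

Inspect the printed gear: with the cam lever still down, slide the lens carriage by its grip until the lens is centred over the gear. Then swing the cam lever up by its handle bar to the point where the stage is at its highest (lever upright), and finish while still holding the lever there, because it springs back if let go. Do not touch the gear, and leave the things lying around the fixture where they are.

Things in the scene. Friction and masses are not known exactly. Their poses are not given: they have to be found in the camera images.
- fixture: Inspection fixture on the bench, base plate 185 x 270 x 12 mm. Origin on the bench (z=0) below the centre of the white stage (90 in x, 220 in y, 8 mm thick); axes turned by the fixture's yaw, z up. Stage top is 103 mm above the bench, 116 at its highest. Track along y at x=-88 mm; cam shaft along y at x=0, 58 mm up; the lever is outside the stage's +y end.
- slider_grip (a point): Point in the lens carriage's grip, a black upright block 22 (fixture x) x 26 (y) x 50 mm on a thin steel post: its top 13 mm above this point, its lower end 37 mm below. 198 mm above the bench, at fixture x=-88 mm. Free all round; only the lens arm (12 mm wide) leaves the post towards +x, 38 mm below this point. Moves along fixture y only.
- lens_center (a point): Centre of the round lens: clear glass in a dark ring, 64 mm outside and 52 mm inside diameter, 8 mm thick, 159 mm above the bench, carried 88 mm in fixture +x of slider_grip at the same fixture y. It passes over the stage's middle line (fixture x=0).
- carriage (a joint): Position of the lens carriage along its track in m: 0 at the fixture -y end stop, 0.16 at the +y end stop; grows towards fixture +y. Lens fixture y = value - 0.08. Stays where it is left; about 1.5 N of sliding friction.
- gear: Loose grey 3D-printed gear wheel, 47 mm in diameter over the teeth, 12 mm thick with a 20 mm hub that stands 8 mm higher; lies flat on the white stage within 3 mm of its middle line (fixture x = 0). Origin at the centre of its underside, z up.
- lever_grip (a point): Black round handle bar at the end of the cam lever, 16 mm in diameter, 74 mm long, level along fixture y, rigid with the lever. The point is its middle, at fixture y=182 mm, 110 mm from the cam shaft's axis. The steel lever arm (14 mm thick) joins it 40 mm towards fixture -y from its middle; the rest of the bar is free.
- lever_hub (a point): Point on the cam shaft's axis (hinge axis along fixture +y), level with the middle of the handle bar in fixture y = 182 mm, 58 mm above the bench. The handle bar circles about this point with a radius of 110 mm in the fixture x-z plane.
- cam_angle (a joint): Lever angle in rad: 0 down on its stop (lever points to fixture -x, 0.27 rad above level); grows as the bar swings up and over towards +x, to a stop at 1.9. At 1.30 the lever is upright and the stage highest; beyond, the stage sinks again. A spring always pulls it back to 0 (about 5 N at the bar when upright).
- stage (a joint): Lift of the white stage in m: 0 with the lever down, 0.0132 at its highest. Driven only by the cam.
- glue_bottle: Bystander: white glue bottle, 44 mm in diameter, 110 mm tall, standing on the bench beside the fixture. Origin at the centre of its underside.
- spool: Bystander: empty black filament spool, 100 mm in diameter, 50 mm tall, lying flat on the bench on the other side of the fixture. Origin at the centre of its underside.
- screwdriver: Bystander: screwdriver lying flat on the bench beyond the fixture, roughly along world y. Origin at its middle on the underside.
- cam_lever: The whole cam lever: steel shaft under the stage with the dark eccentric disc, steel lever arm and its black handle bar. Origin on the shaft's axis under the centre of the stage, 58 mm above the bench; its axes agree with the fixture's when cam_angle is 0, and turn about y with it.
There are look-alikes about, which are no part of the job. Several things have the shape of the gear; the one meant has the colours described above.

How it is judged:
By the outcome, as a careful person would: the job done as asked, in the order asked, and still so for the second after the job is handed in, while the arm keeps its last pose, push and grip.
It also fails if it takes over 48 s, if anything falls off the work surface, if the arm or the gripper's body presses on something with over 40 N, if the wrist force passes 120 N, or if a joint passes its speed limit or range.

ROBOT

A 6-joint arm with a two-finger parallel gripper is mounted at the origin on the work surface. World frame = base frame: x ahead of the robot, y to its left, z up, the work surface at z = 0. Lengths are in m, angles in rad, forces in N, time in s.
With the tool pointing down it reaches from about 0.35 to 0.85 m from the base axis. Payload 8.1 kg.
Tool frame: the origin (TCP) lies at the very end of the fingers, on their centre line; the grasp point (between the pads) lies 19 mm behind it; x points along the fingers, y is the direction in which the jaws open and shut, and the axes are right-handed (so a half turn about x gives the same grasp; the last joint's range is limited). The gripper opens to 93 mm and grips with 3 to 60 N. Pads are 15 mm wide; open, the fingers measure 128 mm over their backs; the gripper's body (75 mm by 188 mm) begins 65 mm behind the grasp point.
Start: joints at [1.086, 0.13, 1.488, -0, 1.523, -0.085], TCP at [0.234, 0.553, 0.219] pointing down, gripper open.
Joint ranges: [-2.96, 2.96], [-0.89, 2.26], [0.02, 2.5], [-1.34, 4.48], [0, 2.73], [-2.66, 2.66]. Speed limits (rad/s): [2.39, 2.39, 2.79, 3.14, 3.14, 3.14].

INTERFACE

Orientations are given as a rotation vector (axis times angle).
In Python, from plant import * gives the robot as it stands. The module is installed in compiled form; this text tells all that it offers.
- The arm moves only by the tool apply_moves, never from a script. Its argument "series" is a list of rows, each an object with "jaw": the gripper's target within -1 to 1 (shut at 1, half-way at 0, fully open at -1); "linear": the shift along the tool's x, y, z normalised to -1 to 1, where 1 is 0.6 m, a list of three; "roll": the turn about the tool's x normalised to -1 to 1, where 1 is 30 degrees. A call has 1 to 20 rows; each row is the pose to reach, as a shift and turn from the pose measured when the call began, along the tool's axes at that moment; what a row does not reach only later rows make up. A row lasts 1/8 s, in which the tool goes at most 62.5 mm and 10.7 degrees, less where a joint would pass 70% of its speed; a pose out of reach is approached as far as the arm can. A call with a number of a shift or a turn outside -1 to 1 is refused whole. A call with a gripper value outside its range is refused whole. The fingers move at their own pace and stop on an object; "force" is the grip in N (left out, the last holds). Time passes only in rows, so rows that repeat a pose let the fingers close. It gives the time, the measured TCP pose, the force and the opening at its end, in the units of the state.
- read_state(): the state, without advancing time (a new reading comes with each control period).
- read_camera(name): name is "side" or "top" or "wrist"; returns a dict with "pixels" (420x560x3 uint8, blue, green, red), "intrinsics" (3x3 intrinsics, pixels), "D" ([k1, k2, p1, p2, k3] as OpenCV has them; the pictures are not rectified), "rvec" (rotation vector, rad) and "tvec" (3), from world to camera coordinates, as OpenCV has them; the wrist camera has in their place "tool_from_camera" (4x4, takes a point from camera to tool coordinates, whose origin is the TCP and whose axes are the tool frame's). Camera axes: x right, y down, z forward; pixel columns grow to the right and rows downward; lengths in m; the calibration is good to about 2 mm. A picture is of the moment at which its call begins: read the wrist's pose just before it. There is no depth.
- close_job(): hands the job in, once; it reports no verdict.
The state is a dict: "t": time; "q": joint angles; "dq": joint speeds; "joint_torque": joint torques, N m; "tool_pos": TCP position; "orientation": TCP orientation; "force": force on the tool from outside, world axes, zero at the start; "wrist_torque": the same for the moment, N m; "opening": finger opening in m.
Only numpy, scipy, OpenCV 4.12 (cv2) and the standard library are available. Lean on these libraries where they do the work, as an engineer would, in place of code of your own. Each camera call takes 0.05 s, during which the arm holds its last target. There are 200 camera calls.

## Working session

There is one attempt and no reset: what is moved stays moved. The work goes in short steps, Python scripts to look and compute and a tool call to move; the robot and the scene stay as the last step left them, time stands still between calls to the robot, and variables do not carry over. Pictures are saved under pics/ and viewed, about 8 in all and at most 12, crops included, and the job is handed in when it is done.

Besides the shell and the picture viewer there is one more tool, called after "Request:" by a JSON object that holds its "fn" and its "kwargs", one argument or row to a line. apply_moves: Moves the arm, as the interface text tells. Its arguments: {"type":"object","properties":{"series":{"type":"array"},"force":{"type":"number"}},"required":["series"]}

```bash
mkdir -p pics; cat > h.py <<'E'
from plant import *
import numpy as np, cv2, pickle
from scipy.spatial.transform import Rotation as R
def snap(n,tag):
    s=read_state(); c=read_camera(n); cv2.imwrite(f'pics/{tag}.png',c['pixels']); pickle.dump((s,c),open(f'pics/{tag}.pkl','wb')); return s,c
def cam(s,c):
    if 'rvec' in c and c['rvec'] is not None:
        Rm=cv2.Rodrigues(np.array(c['rvec'],float))[0]; t=np.array(c['tvec'],float).ravel()
    else:
        T=np.eye(4);T[:3,:3]=R.from_rotvec(s['orientation']).as_matrix();T[:3,3]=s['tool_pos']
        M=np.linalg.inv(T@np.array(c['tool_from_camera'])); Rm=M[:3,:3];t=M[:3,3]
    return Rm,t,np.array(c['intrinsics'],float),np.array(c['D'],float)
def load(tag): return cam(*pickle.load(open(f'pics/{tag}.pkl','rb')))
def onz(C,px,z):
    Rm,t,K,D=C; u=cv2.undistortPoints(np.array([[px]],float),K,D).ravel()
    d=Rm.T@np.array([u[0],u[1],1]); o=-Rm.T@t; return o+d*(z-o[2])/d[2]
def proj(C,P):
    Rm,t,K,D=C; return cv2.projectPoints(np.array(P,float).reshape(-1,1,3),cv2.Rodrigues(Rm)[0],t,K,D)[0].reshape(-1,2)
E
python3 - <<'E'
from h import *
for n in('side','top'):
    s,c=snap(n,n+'1')
    C=cam(s,c);print(n,-C[0].T@C[1],C[0][2])
a=cv2.imread('pics/side1.png');b=cv2.imread('pics/top1.png')
print({k:np.round(v,3) for k,v in s.items()})
E
```

```text
side [0.15757672 1.01662202 1.26404954] [ 0.28888595 -0.64004115 -0.71196365]
top [0.35800501 0.00245358 1.42623604] [ 0.2163011  -0.0138125  -0.97622899]
{'t': np.float64(0.05), 'q': array([ 1.086,  0.131,  1.489,  0.   ,  1.523, -0.085]), 'dq': array([-0.   , -0.001,  0.001,  0.002,  0.002, -0.   ]), 'joint_torque': array([ 0.0000e+00, -5.6178e+01, -4.9349e+01,  7.7000e-02,  3.0000e-02,
       -0.0000e+00]), 'tool_pos': array([0.233, 0.552, 0.218]), 'orientation': array([ 0.312,  1.548, -0.315]), 'force': array([-0.416, -0.486,  0.146]), 'wrist_torque': array([-0.035, -0.015,  0.008]), 'opening': np.float64(0.093)}
```

View pics/top1.png

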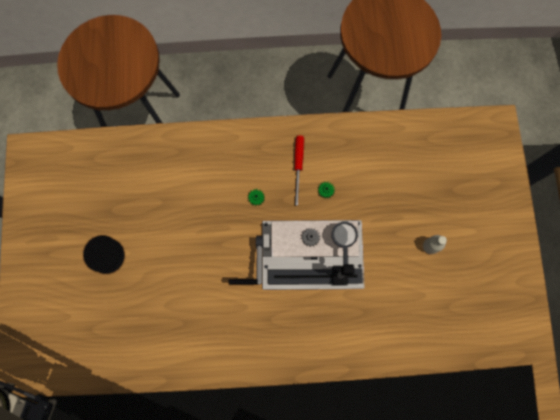

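View pics/side1.png

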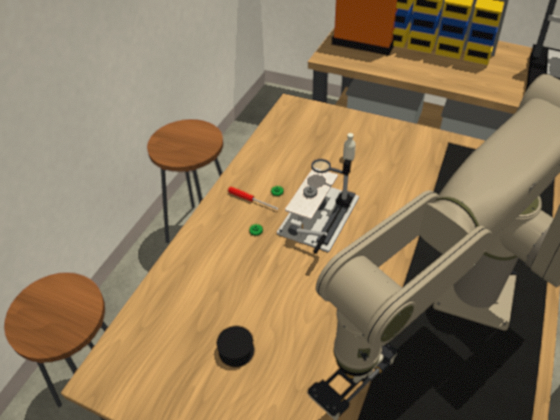

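Top view: the fixture is around (312,255) with +y to the left, and the carriage grip is at about (343,272). The lens is at (344,235), the lever bar at (243,282), the glue bottle at (435,244) and the spool at (104,254). There are three gear shapes: grey on the stage at (311,237), and green ones on the bench at (257,197) and (327,190). The grey one on the white stage fits the description. I'll confirm it in an enlarged crop.

```bash
python3 - <<'E'
from h import *
b=cv2.imread('pics/top1.png')[205:305,220:375]
cv2.imwrite('pics/crop1.png',cv2.resize(b,None,fx=5,fy=5,interpolation=cv2.INTER_CUBIC))
E
```

```text
(no output)
```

View pics/crop1.png

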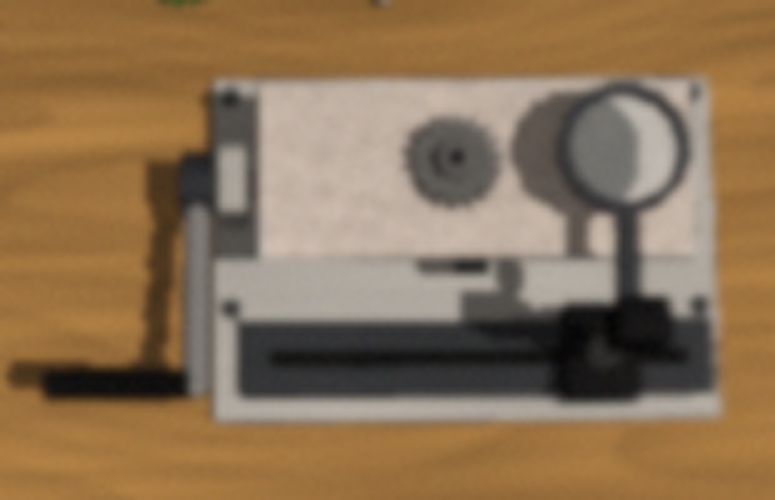

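The crop confirms it: the grey gear with its hub sits on the white stage at crop (452,160). The lens ring is at (626,147), the grip top at (640,322) and the bar at (115,383). Next I'll compute positions.

```bash
cat > fit.py <<'E'
from h import *
from scipy.optimize import least_squares
C=load('top1')
f=lambda u,v:((u+.5)/5+220-.5,(v+.5)/5+205-.5)
# plate corners (z=.012), stage corners(.103): fixture coords -> pixels
P=[(-.110,.110,.103)]
P=[]; 
px={'stageTL':(258,82,.103),'stageBL':(258,258,.103),'plateTL':(213,80,.012),'plateBL':(213,420,.012),'plateBR':(720,413,.012),'plateTR':(706,77,.012),'stageBR':(692,255,.103),'lens':(626,147,.163),'gear':(452,162,.113),'grip':(640,322,.211),'bar':(115,383,.0873),'barL':(43,383,.0873),'barR':(187,383,.0873)}
W={k:onz(C,f(a,b),z) for k,(a,b,z) in px.items()}
if __name__=='__main__':
    for k,v in W.items(): print(k,np.round(v,4))
    # fixture fit from stage corners, bar, lens x, grip x
    def res(p):
        c,s=np.cos(p[2]),np.sin(p[2]); F=lambda k:np.array([[c,s],[-s,c]])@(W[k][:2]-p[:2])
        return np.r_[F('stageTL')-(.045,.11),F('stageBL')-(-.045,.11),F('stageBR')-(-.045,-.11),F('bar')-(-.106,.182),F('lens')[0],F('grip')[0]+.088,F('gear')[0]]
    r=least_squares(res,[.5,0,0]);print('fix',r.x,np.round(r.fun*1e3,1))
    p=r.x;c,s=np.cos(p[2]),np.sin(p[2])
    for k in W: print(k,np.round(np.array([[c,s],[-s,c]])@(W[k][:2]-p[:2]),4))
E
python3 fit.py; python3 -c "
from h import *
s=read_state();print(R.from_rotvec(s['orientation']).as_matrix().round(3),s['tool_pos'])"
```

```text
stageTL [ 0.6221 -0.0087  0.103 ]
stageBL [ 0.5323 -0.0032  0.103 ]
plateTL [0.6428 0.0149 0.012 ]
plateBL [0.4595 0.0254 0.012 ]
plateBR [ 0.4461 -0.2435  0.012 ]
plateTR [ 0.628  -0.2532  0.012 ]
stageBR [ 0.5201 -0.221   0.103 ]
lens [ 0.5672 -0.1838  0.163 ]
gear [ 0.5733 -0.1032  0.113 ]
grip [ 0.4776 -0.176   0.211 ]
bar [0.4756 0.0723 0.0873]
barL [0.4777 0.1085 0.0873]
barR [0.4734 0.0362 0.0873]
fix [ 0.57095084 -0.11524748 -0.05878038] [-0.2 -0.6 -0.2 -0.4  0.5  1.4 -0.2 -0.4  0.2 -1.6  1.6]
stageTL [0.0448 0.1094]
stageBL [-0.0452  0.1096]
plateTL [0.0641 0.1341]
plateBL [-0.1195  0.1338]
plateBR [-0.1171 -0.1354]
plateTR [ 0.065  -0.1344]
stageBR [-0.0445 -0.1086]
lens [ 0.0002 -0.0687]
gear [0.0016 0.0122]
grip [-0.0896 -0.0661]
bar [-0.1062  0.1816]
barL [-0.1062  0.2178]
barR [-0.1063  0.1454]
[[-0.001  0.389  0.921]
 [-0.001  0.921 -0.389]
 [-1.    -0.002 -0.   ]] [0.23329719 0.55224125 0.21769265]
```

Request:
{"fn": "apply_moves", "kwargs": {
  "series": [
    {"jaw":-1,"linear":[-0.135,0,0],"roll":0},
    {"jaw":-1,"linear":[-0.135,0,0],"roll":0},
    {"jaw":-1,"linear":[-0.135,-0.25,0.22],"roll":-0.2},
    {"jaw":-1,"linear":[-0.135,-0.5,0.44],"roll":-0.4},
    {"jaw":-1,"linear":[-0.135,-0.958,0.849],"roll":-0.65},
    {"jaw":-1,"linear":[-0.135,-0.958,0.849],"roll":-0.65},
    {"jaw":-1,"linear":[-0.135,-0.958,0.849],"roll":-0.65},
    {"jaw":-1,"linear":[-0.135,-0.958,0.849],"roll":-0.65},
    {"jaw":-1,"linear":[-0.135,-0.958,0.849],"roll":-0.65},
    {"jaw":-1,"linear":[-0.135,-0.958,0.849],"roll":-0.65},
    {"jaw":-1,"linear":[-0.135,-0.958,0.849],"roll":-0.65},
    {"jaw":-1,"linear":[-0.135,-0.958,0.849],"roll":-0.65},
    {"jaw":-1,"linear":[-0.135,-0.958,0.849],"roll":-0.65},
    {"jaw":-1,"linear":[-0.135,-0.958,0.849],"roll":-0.65},
    {"jaw":-1,"linear":[-0.135,-0.958,0.849],"roll":-0.65},
    {"jaw":-1,"linear":[-0.135,-0.958,0.849],"roll":-0.65},
    {"jaw":-1,"linear":[-0.135,-0.958,0.849],"roll":-0.65},
    {"jaw":-1,"linear":[-0.135,-0.958,0.849],"roll":-0.65}
  ]
}}

```text
t: 2.35
tool_pos: [0.4789, -0.174, 0.2999]
orientation: [0.044, 1.57, -0.046]
force: [0.2, -0.6, -0.4]
opening: 0.0929
```

```bash
cat > rel.py <<'E'
from h import *
import sys
# rel.py fx fy z jawangle_fixture_deg : move needed, fixture target of TCP
p=[0.57095,-0.11525,-0.05878]
def fix2w(x,y,z):
    c,s=np.cos(p[2]),np.sin(p[2]); return np.array([p[0]+c*x-s*y,p[1]+s*x+c*y,z])
def w2fix(P):
    c,s=np.cos(p[2]),np.sin(p[2]); return np.array([[c,s],[-s,c]])@(np.array(P)[:2]-p[:2])
if __name__=='__main__':
    s=read_state();M=R.from_rotvec(s['orientation']).as_matrix()
    a=list(map(float,sys.argv[1:]))
    ang=np.degrees(np.arctan2(M[1,1],M[0,1]));d=(a[3]+np.degrees(p[2])-ang+180)%360-180
    print('tcp fix',w2fix(s['tool_pos']).round(4),s['tool_pos'].round(4),'jaw',ang.round(2),'f',s['force'].round(1),'open',s['opening'],'t',s['t'])
    print('linear',(M.T@(fix2w(*a[:3])-s['tool_pos'])/.6).round(4),'roll',round(-d/30,3))
E
python3 rel.py -.088 -.067 .179 90; python3 -c "
from h import *
snap('wrist','w1')"
```

```text
tcp fix [-0.0885 -0.064 ] [ 0.4789 -0.174   0.2999] jaw 86.71 f [ 0.2 -0.6 -0.4] open 0.09287495514932816 t 2.35
linear [ 0.2015 -0.0046  0.0008] roll 0.002
```

View pics/w1.png

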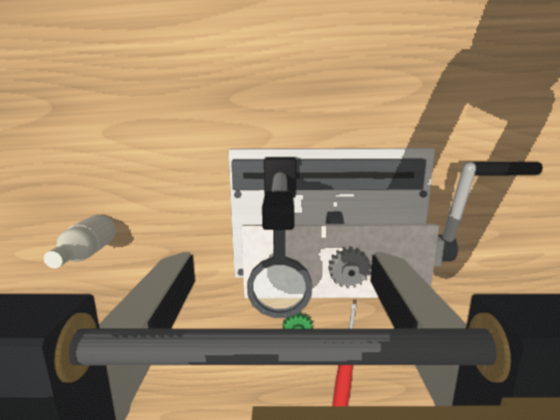

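The wrist view shows the grip top at about (278,212), the lens at (280,287), the gear hub at (351,269) and the bar from 476 to 541 at row 168. I'll cross-check these against the top-camera fit.

```bash
python3 - <<'E'
from h import *; from rel import *
C=load('w1')
for k,px,z in [('lens',(279.5,287),.163),('gearhub top',(351,269.5),.123),('gear rim',(350,267),.112),('grip top',(278,211),.211),('bar',(508,168),.0873)]:
    print(k,w2fix(onz(C,px,z)).round(4))
print(proj(C,[fix2w(-.088,-.067,.211),fix2w(0,-.067,.163),fix2w(.0,.012,.123)]).round(1))
# ellipse-based measurement of ring and gear: dark blobs
g=cv2.cvtColor(cv2.imread('pics/w1.png'),cv2.COLOR_BGR2GRAY)
im=cv2.imread('pics/w1.png')[190:325,230:400]
cv2.imwrite('pics/crop2.png',cv2.resize(im,None,fx=4.4,fy=4.4,interpolation=cv2.INTER_CUBIC))
E
```

```text
lens [-0.0008 -0.0663]
gearhub top [-0.0004  0.0114]
gear rim [0.0019 0.0125]
grip top [-0.0925 -0.067 ]
bar [-0.1064  0.1857]
[[278.  216.5]
 [278.8 287.7]
 [351.5 269.8]]
```

View pics/crop2.png

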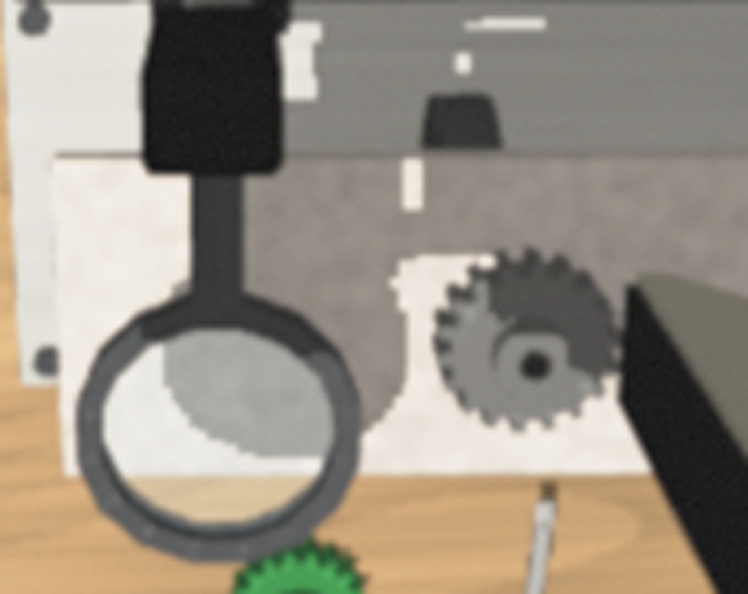

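Everything agrees: lens y ≈ -0.067 and gear y ≈ +0.012. Now I'll descend and grasp the grip.

Request:
{"fn": "apply_moves", "kwargs": {
  "series": [
    {"jaw":-1,"linear":[0.05,-0.005,0.001],"roll":0},
    {"jaw":-1,"linear":[0.1,-0.005,0.001],"roll":0},
    {"jaw":-1,"linear":[0.15,-0.005,0.001],"roll":0},
    {"jaw":-1,"linear":[0.2,-0.005,0.001],"roll":0},
    {"jaw":-1,"linear":[0.2,-0.005,0.001],"roll":0},
    {"jaw":1,"linear":[0.2,-0.005,0.001],"roll":0},
    {"jaw":1,"linear":[0.2,-0.005,0.001],"roll":0},
    {"jaw":1,"linear":[0.2,-0.005,0.001],"roll":0},
    {"jaw":1,"linear":[0.2,-0.005,0.001],"roll":0},
    {"jaw":1,"linear":[0.2,-0.005,0.001],"roll":0},
    {"jaw":1,"linear":[0.2,-0.005,0.001],"roll":0},
    {"jaw":1,"linear":[0.2,-0.005,0.001],"roll":0}
  ],
  "force": 15
}}

```text
t: 3.9
tool_pos: [0.4793, -0.1774, 0.1799]
orientation: [0.044, 1.571, -0.047]
force: [-0.3, 0.0, 0.2]
opening: 0.0275
```

```bash
python3 rel.py -.088 .0125 .179 90
```

```text
tcp fix [-0.0879 -0.0674] [ 0.4793 -0.1774  0.1799] jaw 86.7 f [-0.3  0.   0.2] open 0.027536446839677493 t 3.9
linear [ 0.0013  0.1332 -0.    ] roll 0.002
```

Request:
{"fn": "apply_moves", "kwargs": {
  "series": [
    {"jaw":1,"linear":[0,0,0],"roll":0},
    {"jaw":1,"linear":[0,0,0],"roll":0},
    {"jaw":1,"linear":[0,0.02,0],"roll":0},
    {"jaw":1,"linear":[0,0.045,0],"roll":0},
    {"jaw":1,"linear":[0,0.07,0],"roll":0},
    {"jaw":1,"linear":[0,0.095,0],"roll":0},
    {"jaw":1,"linear":[0,0.115,0],"roll":0},
    {"jaw":1,"linear":[0,0.128,0],"roll":0},
    {"jaw":1,"linear":[0,0.132,0],"roll":0},
    {"jaw":1,"linear":[0,0.132,0],"roll":0},
    {"jaw":1,"linear":[0,0.132,0],"roll":0},
    {"jaw":1,"linear":[0,0.132,0],"roll":0}
  ],
  "force": 15
}}

```text
t: 5.4
tool_pos: [0.4836, -0.0975, 0.1799]
orientation: [0.045, 1.571, -0.046]
force: [-5.3, 1.5, 4.3]
opening: 0.0257
```

```bash
python3 rel.py -.088 .0125 .179 90; python3 - <<'E'
from h import *
snap('wrist','w2');snap('top','top2');
a=cv2.imread('pics/w2.png');b=cv2.imread('pics/top2.png')[205:305,220:375]
b=cv2.resize(b,None,fx=5,fy=5,interpolation=cv2.INTER_CUBIC)
a=cv2.copyMakeBorder(a[:,:],0,0,0,0,0)
cv2.imwrite('pics/v2.png',np.hstack([cv2.resize(a,(400,300)),cv2.resize(b[:,300:700],(400,500))[:300]]))
E
```

```text
tcp fix [-0.0883  0.0126] [ 0.4836 -0.0975  0.1799] jaw 86.71 f [-5.3  1.5  4.3] open 0.025720776889087305 t 5.4
linear [ 0.0015 -0.0001  0.0004] roll 0.003
```

View pics/v2.png

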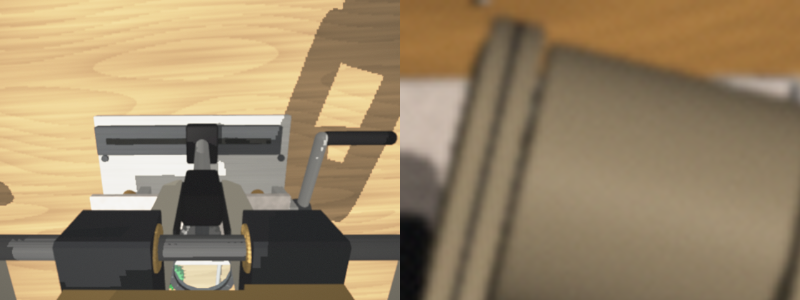

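The arm hides the lens in both views, though the carriage has moved with the grip. I'll release, rise and check.

Request:
{"fn": "apply_moves", "kwargs": {
  "series": [
    {"jaw":-1,"linear":[0,0,0],"roll":0},
    {"jaw":-1,"linear":[0,0,0],"roll":0},
    {"jaw":-1,"linear":[0,0,0],"roll":0},
    {"jaw":-1,"linear":[0,0,0],"roll":0},
    {"jaw":-1,"linear":[0,0,0],"roll":0},
    {"jaw":-1,"linear":[-0.05,0,0],"roll":0},
    {"jaw":-1,"linear":[-0.12,0,0],"roll":0},
    {"jaw":-1,"linear":[-0.2,0,0],"roll":0},
    {"jaw":-1,"linear":[-0.28,0,0],"roll":0},
    {"jaw":-1,"linear":[-0.28,0,0],"roll":0},
    {"jaw":-1,"linear":[-0.28,0,0],"roll":0}
  ]
}}

```text
t: 6.88
tool_pos: [0.4837, -0.0974, 0.3473]
orientation: [0.045, 1.571, -0.046]
force: [-0.3, -0.2, -0.3]
opening: 0.0933
```

```bash
python3 - <<'E'
from h import *; from rel import *
snap('wrist','w3'); C=load('w3')
uv=proj(C,[fix2w(0,.0125,.163),fix2w(0,.0125,.123),fix2w(-.088,.0125,.211)]);print(uv.round(1))
x,y=uv[0].astype(int);x0=max(0,x-80);y0=max(0,y-70);print(x0,y0)
im=cv2.imread('pics/w3.png')[y0:y0+120,x0:x0+160]
cv2.imwrite('pics/v3.png',cv2.resize(im,None,fx=5,fy=5,interpolation=cv2.INTER_CUBIC))
E
python3 rel.py -.1062 .182 .069 0
```

```text
[[281.6 266.7]
 [281.7 252.5]
 [281.6 200.9]]
201 196
tcp fix [-0.0885  0.0128] [ 0.4833 -0.0973  0.3465] jaw 86.71 f [ 0.1 -0.3  0.6] open 0.09275166653760641 t 6.925
linear [ 0.4625  0.2822 -0.0278] roll 3.003
```

View pics/v3.png

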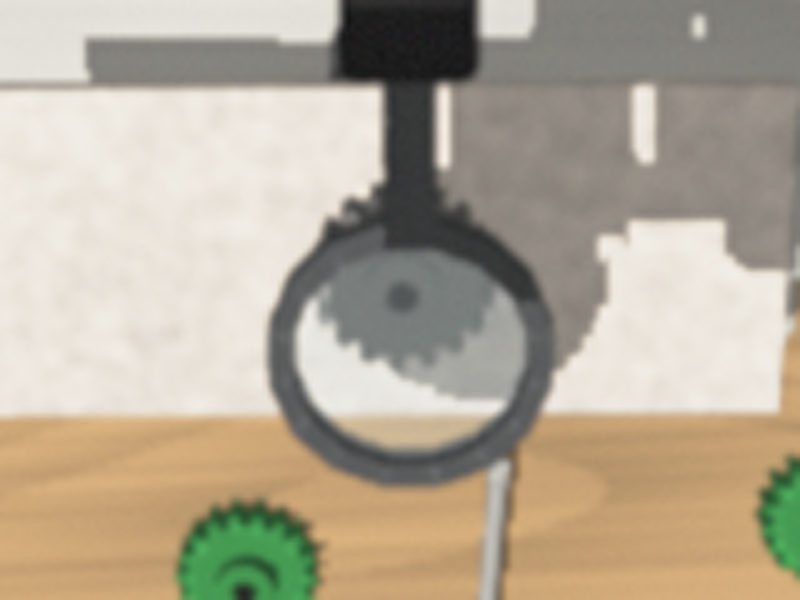

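The gear shows through the lens: bore at crop (402,297), ring centre at about (411,350). The lens looks about 2 mm too far in +y, so I'll measure with ellipse fits.

```bash
python3 - <<'E'
from h import *; from rel import *
C=load('w3'); g=cv2.imread('pics/w3.png').astype(float); gray=g.mean(2)
# ring outer: radial model fit — maximise contrast of projected ring (inner 26 dark ring to 32) over (x,y)
th=np.linspace(0,2*np.pi,90,endpoint=False)
import itertools
from scipy.ndimage import map_coordinates as mc
def val(x,y,r,z): 
    P=[fix2w(x+r*np.cos(a),y+r*np.sin(a),z) for a in th]; uv=proj(C,P); return mc(gray,[uv[:,1],uv[:,0]],order=1)
def search(score,xs,ys):
    return max(((score(x,y),round(x,4),round(y,4)) for x in xs for y in ys))
xs=np.arange(-.006,.0061,.001); ys=np.arange(.007,.0181,.0005)
print('lens',search(lambda x,y:-val(x,y,.029,.163).mean()+.5*val(x,y,.0235,.163).mean()+.5*val(x,y,.035,.163).mean(),xs,ys))
# bore: darkness centroid
ys_,xs_=np.mgrid[250:262,276:288]; w=np.clip(115-gray[250:262,276:288],0,None)
print(gray[250:262,276:288].astype(int))
m=proj(C,[fix2w(0,.0125,.123)])
# gear: outer rim inside lens, only +x half visible
def vh(x,y,r,z):
    P=[fix2w(x+r*np.cos(a),y+r*np.sin(a),z) for a in np.linspace(-1.3,1.3,60)]; uv=proj(C,P); return mc(gray,[uv[:,1],uv[:,0]],order=1).mean()
print('gear rim',search(lambda x,y:vh(x,y,.026,.115)-vh(x,y,.019,.115),xs,ys))
# same on the unobstructed first picture
C=load('w1'); gray=cv2.imread('pics/w1.png').astype(float).mean(2)
print('gear w1',search(lambda x,y:val(x,y,.026,.115).mean()-val(x,y,.019,.115).mean(),xs,ys))
print('lens w1',search(lambda x,y:-val(x,y,.029,.163).mean()+.5*val(x,y,.0235,.163).mean()+.5*val(x,y,.035,.163).mean(),xs,np.arange(-.074,-.06,.0005)))
E
```

```text
lens (np.float64(79.52993035732717), np.float64(-0.002), np.float64(0.0135))
[[122 125 124 124 124 124 125 124 124 123 122 119]
 [122 123 123 124 122 121 123 123 124 123 123 121]
 [124 124 122 115 110 107 111 117 122 123 124 122]
 [124 123 117 103  94  91  97 105 115 122 126 123]
 [123 121 110  93  88  86  88  92 105 119 124 123]
 [125 120 106  91  87  86  87  90 103 120 124 123]
 [123 119 106  93  87  86  87  92 106 121 123 124]
 [123 120 112 101  93  91  93 102 115 122 124 124]
 [123 124 120 114 111 106 109 115 121 124 124 123]
 [123 123 123 122 121 120 121 122 122 124 122 123]
 [123 124 124 122 124 121 124 124 124 124 122 124]
 [123 124 123 123 123 122 123 122 123 124 123 124]]
gear rim (np.float64(68.79301587067043), np.float64(0.003), np.float64(0.0125))
gear w1 (np.float64(77.31764017754983), np.float64(0.001), np.float64(0.0085))
lens w1 (np.float64(87.04067147510933), np.float64(-0.002), np.float64(-0.0665))
```

Request:
{"fn": "apply_moves", "kwargs": {
  "series": [
    {"jaw":-1,"linear":[0,0.1,0],"roll":0.3},
    {"jaw":-1,"linear":[0,0.2,-0.02],"roll":0.6},
    {"jaw":-1,"linear":[0,0.282,-0.028],"roll":1},
    {"jaw":-1,"linear":[0,0.282,-0.028],"roll":1},
    {"jaw":-1,"linear":[0,0.282,-0.028],"roll":1},
    {"jaw":-1,"linear":[0,0.282,-0.028],"roll":1}
  ]
}}

```text
t: 7.68
tool_pos: [0.476, 0.0721, 0.3455]
orientation: [0.454, 1.527, -0.456]
force: [-0.3, -0.2, -0.0]
opening: 0.0931
```

Request:
{"fn": "apply_moves", "kwargs": {
  "series": [
    {"jaw":-1,"linear":[0,0,0],"roll":0.35},
    {"jaw":-1,"linear":[0,0,0],"roll":0.7},
    {"jaw":-1,"linear":[0,0,0],"roll":1},
    {"jaw":-1,"linear":[0,0,0],"roll":1},
    {"jaw":-1,"linear":[0,0,0],"roll":1}
  ]
}}

```text
t: 8.3
tool_pos: [0.476, 0.0716, 0.3453]
orientation: [0.855, 1.4, -0.859]
force: [-0.2, -0.1, 0.7]
opening: 0.0932
```

Request:
{"fn": "apply_moves", "kwargs": {
  "series": [
    {"jaw":-1,"linear":[0,0,0],"roll":0.35},
    {"jaw":-1,"linear":[0,0,0],"roll":0.7},
    {"jaw":-1,"linear":[0,0,0],"roll":1},
    {"jaw":-1,"linear":[0,0,0],"roll":1},
    {"jaw":-1,"linear":[0,0,0],"roll":1}
  ]
}}

```text
t: 8.93
tool_pos: [0.476, 0.0715, 0.3452]
orientation: [1.243, 1.189, -1.249]
force: [-0.0, -0.3, 0.5]
opening: 0.0927
```

```bash
python3 rel.py -.1062 .182 .069 0; python3 - <<'E'
from h import *; from rel import *
snap('top','top3'); snap('wrist','w4'); C=load('top3')
print(proj(C,[fix2w(0,.0125,.163),fix2w(0,.0125,.123)]))
b=cv2.resize(cv2.imread('pics/top3.png')[210:290,225:375],None,fx=5,fy=5,interpolation=cv2.INTER_CUBIC)
cv2.imwrite('pics/v4.png',b)
E
```

```text
tcp fix [-0.1058  0.1809] [0.476  0.0715 0.3452] jaw -2.83 f [-0.  -0.3  0.5] open 0.09271610227244037 t 8.925
linear [ 0.4604  0.0015 -0.0021] roll 0.018
[[311.28251563 234.21251249]
 [310.15501329 236.97025578]]
```

View pics/v4.png

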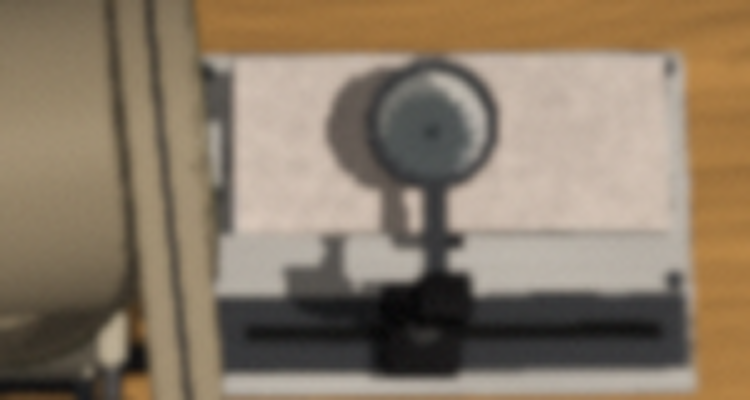

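Top view: ring centre at crop (432,124), bore at (430,131). With parallax, both cameras put the lens about 1.5 mm past the bore. There's plenty of time, so I'll nudge it back, gripping across x this time so no re-rotation is needed.

```bash
python3 rel.py -.088 .0128 .182 0
```

```text
tcp fix [-0.1058  0.1809] [0.476  0.0716 0.3452] jaw -2.92 f [-0.1 -0.3  0.2] open 0.0928978515741232 t 9.025
linear [0.2721 0.0288 0.2803] roll 0.015
```

Request:
{"fn": "apply_moves", "kwargs": {
  "series": [
    {"jaw":-1,"linear":[0,0.029,0.1],"roll":0.015},
    {"jaw":-1,"linear":[0,0.029,0.2],"roll":0.015},
    {"jaw":-1,"linear":[0,0.029,0.28],"roll":0.015},
    {"jaw":-1,"linear":[0,0.029,0.28],"roll":0.015},
    {"jaw":-1,"linear":[0,0.029,0.28],"roll":0.015},
    {"jaw":-1,"linear":[0.08,0.029,0.28],"roll":0.015},
    {"jaw":-1,"linear":[0.16,0.029,0.28],"roll":0.015},
    {"jaw":-1,"linear":[0.22,0.029,0.28],"roll":0.015},
    {"jaw":-1,"linear":[0.272,0.029,0.28],"roll":0.015},
    {"jaw":-1,"linear":[0.272,0.029,0.28],"roll":0.015},
    {"jaw":1,"linear":[0.272,0.029,0.28],"roll":0.015},
    {"jaw":1,"linear":[0.272,0.029,0.28],"roll":0.015},
    {"jaw":1,"linear":[0.272,0.029,0.28],"roll":0.015},
    {"jaw":1,"linear":[0.272,0.029,0.28],"roll":0.015},
    {"jaw":1,"linear":[0.272,0.029,0.28],"roll":0.015},
    {"jaw":1,"linear":[0.272,0.029,0.28],"roll":0.015},
    {"jaw":1,"linear":[0.272,0.029,0.28],"roll":0.015},
    {"jaw":1,"linear":[0.272,0.029,0.28],"roll":0.015},
    {"jaw":1,"linear":[0.272,0.029,0.28],"roll":0.015}
  ],
  "force": 15
}}

```text
t: 11.4
tool_pos: [0.4836, -0.0972, 0.182]
orientation: [1.249, 1.185, -1.257]
force: [-5.2, -0.1, 3.1]
opening: 0.0217
```

```bash
python3 rel.py -.088 .0115 .182 0
```

```text
tcp fix [-0.0883  0.0129] [ 0.4836 -0.0972  0.182 ] jaw -3.38 f [-5.2 -0.1  3.1] open 0.021729582279986184 t 11.4
linear [-0.0001  0.0005  0.0024] roll -0.0
```

Request:
{"fn": "apply_moves", "kwargs": {
  "series": [
    {"jaw":1,"linear":[0,0,0.0025],"roll":0},
    {"jaw":1,"linear":[0,0,0.0025],"roll":0},
    {"jaw":1,"linear":[0,0,0.0025],"roll":0},
    {"jaw":1,"linear":[0,0,0.0025],"roll":0},
    {"jaw":-1,"linear":[0,0,0.0025],"roll":0},
    {"jaw":-1,"linear":[0,0,0.0025],"roll":0},
    {"jaw":-1,"linear":[0,0,0.0025],"roll":0},
    {"jaw":-1,"linear":[0,0,0.0025],"roll":0},
    {"jaw":-1,"linear":[0,0,0.0025],"roll":0},
    {"jaw":-1,"linear":[-0.08,0,0.0025],"roll":0},
    {"jaw":-1,"linear":[-0.16,0,0.0025],"roll":0},
    {"jaw":-1,"linear":[-0.22,0,0.0025],"roll":0},
    {"jaw":-1,"linear":[-0.22,-0.03,-0.1],"roll":0},
    {"jaw":-1,"linear":[-0.22,-0.03,-0.2],"roll":0},
    {"jaw":-1,"linear":[-0.22,-0.03,-0.282],"roll":0},
    {"jaw":-1,"linear":[-0.22,-0.03,-0.282],"roll":0},
    {"jaw":-1,"linear":[-0.22,-0.03,-0.282],"roll":0}
  ]
}}

```text
t: 13.52
tool_pos: [0.4763, 0.0725, 0.3139]
orientation: [1.248, 1.185, -1.257]
force: [0.8, 0.1, -0.4]
opening: 0.093
```

```bash
python3 rel.py -.1062 .182 .069 0; python3 - <<'E'
from h import *; from rel import *
from scipy.ndimage import map_coordinates as mc
snap('top','top4')
th=np.linspace(0,2*np.pi,90,endpoint=False)
for tag in('top1','top3','top4'):
    C=load(tag); gray=cv2.imread(f'pics/{tag}.png').astype(float).mean(2)
    def val(x,y,r,z):
        uv=proj(C,[fix2w(x+r*np.cos(a),y+r*np.sin(a),z) for a in th]); return mc(gray,[uv[:,1],uv[:,0]],order=3).mean()
    ys=np.arange(.004,.0201,.0005)+(-.08 if tag=='top1' else 0)
    print(tag,max((-val(x,y,.029,.163)+.5*val(x,y,.0235,.163)+.5*val(x,y,.035,.163),x,y) for x in np.arange(-.005,.0051,.001) for y in ys))
    print(' bore',max((val(x,y,.006,.123)-val(x,y,.0015,.123),x,y) for x in np.arange(-.005,.0051,.001) for y in np.arange(.006,.0181,.0005)))
E
```

```text
tcp fix [-0.1055  0.1819] [0.4763 0.0725 0.3139] jaw -3.33 f [ 0.8  0.1 -0.4] open 0.09295881619658447 t 13.525
linear [ 0.4082  0.0012 -0.0007] roll 0.001
top1 (np.float64(56.16171204354858), np.float64(0.0), np.float64(-0.06699999999999999))
 bore (np.float64(32.19483909166174), np.float64(0.003), np.float64(0.010500000000000004))
top3 (np.float64(52.02155581383377), np.float64(-0.001), np.float64(0.013000000000000008))
 bore (np.float64(15.401865815119855), np.float64(0.003), np.float64(0.010500000000000004))
top4 (np.float64(51.66340086346837), np.float64(-0.001), np.float64(0.011500000000000007))
 bore (np.float64(16.134487605568744), np.float64(0.003), np.float64(0.010500000000000004))
```

The lens is now at y 0.0115 and the bore at 0.0105–0.0117. Next, descend onto the bar.

Request:
{"fn": "apply_moves", "kwargs": {
  "series": [
    {"jaw":-1,"linear":[0.1,0.001,-0.001],"roll":0},
    {"jaw":-1,"linear":[0.2,0.001,-0.001],"roll":0},
    {"jaw":-1,"linear":[0.28,0.001,-0.001],"roll":0},
    {"jaw":-1,"linear":[0.34,0.001,-0.001],"roll":0},
    {"jaw":-1,"linear":[0.385,0.001,-0.001],"roll":0},
    {"jaw":-1,"linear":[0.408,0.001,-0.001],"roll":0},
    {"jaw":-1,"linear":[0.408,0.001,-0.001],"roll":0},
    {"jaw":1,"linear":[0.408,0.001,-0.001],"roll":0},
    {"jaw":1,"linear":[0.408,0.001,-0.001],"roll":0},
    {"jaw":1,"linear":[0.408,0.001,-0.001],"roll":0},
    {"jaw":1,"linear":[0.408,0.001,-0.001],"roll":0},
    {"jaw":1,"linear":[0.408,0.001,-0.001],"roll":0},
    {"jaw":1,"linear":[0.408,0.001,-0.001],"roll":0},
    {"jaw":1,"linear":[0.408,0.001,-0.001],"roll":0},
    {"jaw":1,"linear":[0.408,0.001,-0.001],"roll":0},
    {"jaw":1,"linear":[0.408,0.001,-0.001],"roll":0}
  ],
  "force": 25
}}

```text
t: 15.58
tool_pos: [0.4746, 0.0724, 0.069]
orientation: [1.248, 1.186, -1.259]
force: [-5.7, 0.3, 5.0]
opening: 0.015
```

```bash
python3 - <<'E'
from h import *; from rel import *
s=read_state();M=R.from_rotvec(s['orientation']).as_matrix()
print(w2fix(s['tool_pos']),s['tool_pos'],s['force'],s['opening'],s['t'])
for a in np.linspace(0,1.3,14):
    # relative arc
    t=.27+a; t0=.27
    dx=-.110*(np.cos(t)-np.cos(t0)); dz=.110*(np.sin(t)-np.sin(t0))
    d=fix2w(dx,0,dz)-fix2w(0,0,0)
    print(round(a,1),(M.T@d/.6).round(4))
snap('side','side2')
E
```

```text
[-0.10725788  0.18170466] [0.47455181 0.07244184 0.06899138] [-5.69261049  0.26821508  5.02195013] 0.015006912752495606 15.575
0.0 [0. 0. 0.]
0.1 [-0.0174  0.0056  0.    ]
0.2 [-0.0342  0.013   0.    ]
0.3 [-0.0502  0.0219  0.    ]
0.4 [-0.0652  0.0325  0.0001]
0.5 [-0.0791  0.0444  0.0001]
0.6 [-0.0917  0.0577  0.0001]
0.7 [-1.029e-01  7.220e-02  1.000e-04]
0.8 [-1.126e-01  8.780e-02  1.000e-04]
0.9 [-1.207e-01  1.042e-01  1.000e-04]
1.0 [-1.272e-01  1.213e-01  1.000e-04]
1.1 [-1.319e-01  1.391e-01  1.000e-04]
1.2 [-1.348e-01  1.572e-01  1.000e-04]
1.3 [-1.359e-01  1.755e-01  1.000e-04]
```

Bar gripped (opening 15 mm). Now the arc.

Request:
{"fn": "apply_moves", "kwargs": {
  "series": [
    {"jaw":1,"linear":[-0.017,0.006,0],"roll":0},
    {"jaw":1,"linear":[-0.034,0.013,0],"roll":0},
    {"jaw":1,"linear":[-0.05,0.022,0],"roll":0},
    {"jaw":1,"linear":[-0.065,0.0325,0],"roll":0},
    {"jaw":1,"linear":[-0.079,0.0445,0],"roll":0},
    {"jaw":1,"linear":[-0.092,0.058,0],"roll":0},
    {"jaw":1,"linear":[-0.103,0.072,0],"roll":0},
    {"jaw":1,"linear":[-0.1125,0.088,0],"roll":0},
    {"jaw":1,"linear":[-0.1205,0.104,0],"roll":0},
    {"jaw":1,"linear":[-0.127,0.1215,0],"roll":0},
    {"jaw":1,"linear":[-0.132,0.139,0],"roll":0},
    {"jaw":1,"linear":[-0.135,0.157,0],"roll":0},
    {"jaw":1,"linear":[-0.136,0.1755,0],"roll":0},
    {"jaw":1,"linear":[-0.136,0.1755,0],"roll":0},
    {"jaw":1,"linear":[-0.136,0.1755,0],"roll":0}
  ],
  "force": 25
}}

```text
t: 17.5
tool_pos: [0.5811, 0.066, 0.1515]
orientation: [1.249, 1.184, -1.258]
force: [-3.7, -1.3, 5.1]
opening: 0.0152
```

```bash
python3 rel.py 0 .182 .149 0; python3 - <<'E'
from h import *
snap('side','side3'); snap('wrist','w5'); snap('top','top5')
a=cv2.imread('pics/side3.png')[140:270,255:385]
w=cv2.imread('pics/w5.png')
cv2.imwrite('pics/v5.png',np.hstack([cv2.resize(a,(400,400),interpolation=cv2.INTER_CUBIC),cv2.resize(w,(400,300))[:, :].copy() if 0 else cv2.copyMakeBorder(cv2.resize(w,(400,300)),0,100,0,0,0)]))
E
```

```text
tcp fix [-0.0005  0.1815] [0.5811 0.066  0.1515] jaw -3.41 f [-3.7 -1.3  5.1] open 0.015151312350956004 t 17.5
linear [ 0.0042  0.0009 -0.0008] roll -0.001
```

View pics/v5.png

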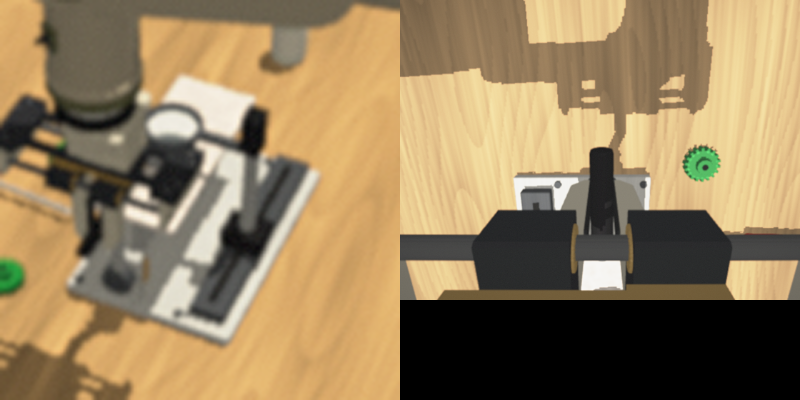

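The lever is upright: in the wrist view the bar lies between the fingers at about (600,190), and in the side view the stage is raised with the lens above the gear. The TCP is at fixture x = -0.5 mm. I'll do a final numeric check, then hand in.

```bash
python3 - <<'E'
from h import *; from rel import *
s=read_state(); print(w2fix(s['tool_pos']),s['force'].round(1),s['opening'],np.abs(s['dq']).max(),s['t'])
a,b=[cv2.imread(f'pics/{t}.png').astype(int)for t in('side1','side3')]
for n,(x,y) in {'bottle':(349,150),'driver':(240,194),'spool':(236,345),'green':(257,230)}.items():
    print(n,np.abs(a-b)[y-8:y+8,x-8:x+8].mean().round(1))
close_job()
E
```

```text
[-0.00065282  0.18156035] [-4.6 -0.2  4.7] 0.01538104670023744 0.0022597277804539745 17.65
bottle 26.0
driver 10.3
spool 3.9
green 10.5
the job is handed in; nothing more can be done
```

I handed the job in at 17.7 s. The lens is centred over the grey gear, and the arm is holding the cam lever upright.

- **Lens:** I slid the carriage by its grip with the lever down. The check showed the lens about 1.5 mm too far, so I gripped again and nudged it back. The top camera then put the lens at fixture y = 11.5 mm and the gear's bore at 10.5–11.7 mm across the two cameras. I didn't measure this again after raising the lever.
- **Lever:** I swung it along its arc to upright. At hand-in the gripper was at fixture x = -0.7 mm, which is within about 0.01 rad of upright. It held the bar at 25 N (opening 15 mm) and stood still, with about 5 N of outside force on x and on z. The side view showed the stage raised. The gripper sat about 2.5 mm higher on the bar than the nominal geometry predicts.
- **Disagreements:** Gear position estimates differed. Most fits to its rim were up to 2 mm off the bore, and one was further off, probably because of shadow. I relied on the bore.
- **Other objects:** I compared side pictures from before and after. The spool hardly changed, with a mean pixel difference of 3.9. The screwdriver and one green gear differed by about 10, and the glue bottle by 26. In the last picture the arm partly covers the bottle, so that check is inconclusive there. The arm's path never went near any of them.

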